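Jar mill into third gear

TASK

The bench jar mill is stopped with its gear lever in neutral: put it into third gear. Push the black knob across the H-shaped gate to the right-hand side (the side of the grinding jar) and then forward, away from the robot, until the lever is fully home in the third slot, without entering any other gear on the way. Only push it with the outside of the fingers, never take the lever between them, leave the brown bottle, the white pot and the tube rack standing where they are, and finish clear of the lever.

Things in the scene. Friction and masses are not known exactly. Their poses are not given: they have to be found in the camera images.
- mill: Bench jar mill, fixed. Origin: on the bench straight below the middle of the gear gate; x points forward (away from the robot), y left, z up. White plinth 250 (x) by 560 (y) mm, 42 mm high, y = +100 to -460 mm. Grey gear case 200 (x) by 170 (y) mm, 130 mm high, centred on the origin. Blue motor behind it, x = +100 to +275 mm, up to 173 mm high.
- gate (a point): Middle of the top of the steel gate plate, 150 mm above the bench; axes as the mill's. Plate 88 (x) by 82 (y) mm. H-shaped slot 14 mm wide: fore-and-aft slots at y = +20 and -20 mm, each x = -31 to +31 mm, joined by the neutral channel along x = 0. As in a car: first = left forward, second = left back, third = right forward, fourth = right back, marked by one to four punched dots.
- jar (a point): Middle of the white grinding jar, which lies along y on two rollers at the right-hand end of the mill (part of the mill, need not be touched): 124 mm across, its near end at the mill's y = -185 mm, its top 212 mm above the bench.
- knob (a point): Centre of the black ball knob, 34 mm across, on top of the gear lever; axes: z up along the lever, x forward, y left. The lever is an 8 mm steel rod on a pivot 160 mm below the knob's centre and 70 mm above the bench, under the middle of the gate; upright, the knob's centre is 230 mm above the bench. It takes 3 to 4 N at the knob to move, and stays where it is left.
- select (a joint): Sideways lean of the gear lever, rad: positive to the right (towards the jar, the mill's -y), -0.2875 to +0.2875 between its stops. In the left-hand slots -0.21 to -0.2875, in the right-hand slots +0.21 to +0.2875. At the start anywhere from left to the middle. 0.1 rad is about 16 mm at the knob.
- shift (a joint): Fore-and-aft lean of the gear lever, rad: positive forward (the mill's +x), 0 in neutral, -0.3125 to +0.3125 between its stops. Between the two columns the gate holds it within about 0.04 of 0. +0.3125 in the right-hand column is third gear fully home.
- third_slot (a point): Point on the top of the gate plate near the forward end of the third slot, where the lever's rod ends up.
- bottle: Loose brown glass bottle with a white cap, 66 mm across, 155 mm high, standing on the bench at the front left corner of the mill. Origin: centre of its underside.
- pot: Loose white plastic pot with a lid, 68 mm across, 85 mm high, standing on the bench left of the gear case. Origin: centre of its underside.
- rack: Loose red tube rack with capped tubes, 100 (x) by 200 (y) mm, 88 mm high over the caps, standing on the bench farther left. Origin: centre of its underside.
Things that resemble listed ones, but are neither listed nor needed, are in the scene too. Leave any blue look-alike of the rack alone.

How it is judged (in metres and radians):
On the way, in this order (a step that is already met when the one before it is completed fails the run):
1. the lever is across in the right-hand column, still in neutral (value of joint select above 0.19 rad and value of joint shift between -0.11 and 0.11 rad), for 0.02 s.
2. the lever is forward in the third slot (value of joint shift above 0.25 rad and value of joint select above 0.19 rad), for 0.2 s.
At the end, for the whole second after the job is handed in: The gear lever stands still in the third slot (right-hand column, leaning forward more than 0.25 rad of its 0.3125, within about 10 mm of the stop at the knob), and the bottle, pot and rack stand upright within 15 mm of where they were (all of step 2 and velocity of joint select between -0.05 and 0.05 rad/s and velocity of joint shift between -0.05 and 0.05 rad/s and distance of each of bottle, pot, rack from where it was at the start of the episode below 0.015 m and angle between each of bottle, pot, rack's own z axis and vertical below 0.15 rad); the robot touches nothing.
It fails at once if the lever goes into first, second or fourth gear (more than 0.13 rad forward or back there) (value of joint shift below -0.13 rad or (value of joint shift above 0.13 rad and value of joint select below 0.1 rad)).
It fails at once if the lever or its knob is taken between the fingers (distance between the grasp point and knob below 0.016 m or (x of the grasp point in the frame of knob between -0.008 and 0.008 m and y of the grasp point in the frame of knob between -0.008 and 0.008 m and z of the grasp point in the frame of knob between -0.08 and 0.03 m)).
It fails at once if the bottle, pot or rack is lifted, shoved or tipped (distance of any of bottle, pot, rack from where it was at the start of the episode above 0.03 m or angle between any of bottle, pot, rack's own z axis and vertical above 0.3 rad).
It also fails if it takes over 48 s, if anything falls off the work surface, if the arm or the gripper's body presses on something with over 40 N, if the wrist force passes 120 N, or if a joint passes its speed limit or range.

ROBOT

A 7-joint arm with a two-finger parallel gripper is mounted at the origin on the work surface. World frame = base frame: x ahead of the robot, y to its left, z up, the work surface at z = 0. Lengths are in m, angles in degrees, forces in N, time in s.
With the tool pointing down it reaches from about 0.425 to 0.875 m from the base axis. Payload 4.7 kg.
Tool frame: the origin (TCP) lies at the very end of the fingers, on their centre line; the grasp point (between the pads) lies 19 mm behind it (env.grasp_offset is the distance from the TCP to the grasp point, in m); z points along the fingers, y is the line along which they close (so a half turn about z gives the same grasp; the last joint's range is limited). The gripper opens to 87 mm and grips with 3 to 60 N. Pads are 19 mm wide; open, the fingers measure 117 mm over their backs; the gripper's body (75 mm by 190 mm) begins 51 mm behind the grasp point.
Start: joints at [-63.822, 18.392, -4.016, 83.108, 1.295, 78.541, -3.26], TCP at [0.279, 0.587, 0.223] pointing down, gripper open.
Joint ranges: [-163.93, 163.93], [-17.29, 119.83], [-79.2, 71.16], [3.27, 140.29], [-89.18, 269.18], [5.43, 117.66], [-154.24, 154.24]. Speed limits (degrees/s): [147.25, 147.25, 180, 180, 180, 180, 180].

INTERFACE

Orientations are given as [roll, pitch, yaw] about the fixed x, y, z axes, in that order (R = Rz(yaw) Ry(pitch) Rx(roll)).
In Python, from cell import env gives the robot as it stands. The module is installed in compiled form; this text tells all that it offers.
- The arm moves only by the tool drive_tool, never from a script. Its argument "moves" is one flat list of numbers, 5 for each row, row after row: the shift along the tool's x, y, z in units of 40 mm (1.0 is 40 mm), then the turn about the tool's z in units of 10 degrees (1.0 is 10 degrees), then the finger opening in mm, from 0 to 87. A call has 1 to 5 rows; each row is the pose to reach, as a shift and turn from the pose commanded when the call began, along the tool's axes at that moment; what a row does not reach only later rows make up. A row lasts 1/8 s, in which the tool goes at most 62.5 mm and 10.7 degrees, less where a joint would pass 70% of its speed; a pose out of reach is approached as far as the arm can. A call with a gripper value outside its range is refused whole. The fingers move at their own pace and stop on an object; "squeeze" is the grip in N (left out, the last holds). Time passes only in rows, so rows that repeat a pose let the fingers close. It gives the time, the measured TCP pose, the force, the opening and the grip force at its end, in the units of the state.
- env.get_obs(): the state, without advancing time (a new reading comes with each control period).
- env.read_camera(name): name is "scene" or "side" or "wrist"; returns (picture, depth): 480x640x3 uint8, red, green, blue; 480x640 float32, m along the optical axis (not along the pixel's ray), 0 where there is no reading.
- env.camera_model(name): a dict with "K" (3x3 intrinsics, pixels), "rvec" (rotation vector, rad) and "tvec" (3), from world to camera coordinates, as OpenCV has them; the wrist camera has in their place "tool_from_camera" (4x4, takes a point from camera to tool coordinates, whose origin is the TCP and whose axes are the flange's). Camera axes: x right, y down, z forward; pixel columns grow to the right and rows downward; lengths in m; the calibration is good to about 2 mm. The wrist camera is an equidistant fisheye: a pixel r from the principal point sees the ray r / f radians off the axis. A picture is of the moment at which its call begins: read the wrist's pose just before it. camera_model takes no time and is no camera call.
- env.sign_off(): hands the job in; it is judged then, once.
The state is a dict: "time_s": time; "qpos": joint angles; "joint_velocities": joint speeds; "effort": joint torques, N m; "tool_pos": TCP position; "tool_rot": TCP orientation; "force": force on the tool from outside, world axes, zero at the start; "wrist_torque": the same for the moment, N m; "grip_width": finger opening in m; "grasp_force": force on a finger pad.
Only numpy, scipy, OpenCV 4.12 (cv2) and the standard library are available. Lean on these libraries where they do the work, as an engineer would, in place of code of your own. Each camera call takes 0.05 s, during which the arm holds its last target. There are 200 camera calls.

## Working session

There is one attempt and no reset: what is moved stays moved. The work goes in short steps, Python scripts to look and compute and a tool call to move; the robot and the scene stay as the last step left them, time stands still between calls to the robot, and variables do not carry over. Pictures are saved under pics/ and viewed, at most 10 in all, crops included, and the job is handed in when it is done.

Besides the shell and the picture viewer there is one more tool, called as name(argument=value, ...) on one line, values as JSON. drive_tool: Moves the arm, as the interface text tells. Its arguments: {"type":"object","properties":{"moves":{"type":"array","items":{"type":"number"}},"squeeze":{"type":"number"}},"required":["moves"]}

```bash
mkdir -p pics; python3 - <<'E'
from cell import env
import cv2,numpy as np
o=env.get_obs(); print(o['time_s'],o['tool_pos'],o['tool_rot'],o['grip_width'])
for n in('scene','side'):
    p,d=env.read_camera(n); cv2.imwrite(f'pics/{n}.png',p[:,:,::-1]); np.savez(f'pics/{n}.npz',p=p,d=d)
    m=env.camera_model(n);R=cv2.Rodrigues(np.array(m['rvec']))[0];print(n,-R.T@m['tvec'],R[2],m['K'][0][0])
E
```

```text
0.0 [0.27830681 0.58677514 0.22144077] [-1.79887261e+02  6.66888807e-03  1.54633794e+02] 0.0870270080461639
scene [ 0.9454112  -0.1325869   0.95768015] [-0.44120027  0.31929458 -0.83868545] 455.46589238714824
side [ 0.2860345  -0.79670322  0.8396311 ] [ 0.2038298   0.80788493 -0.55296957] 550.6202474737479
```

```bash
sleep 4
```

```text
(no output)
```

View pics/scene.png

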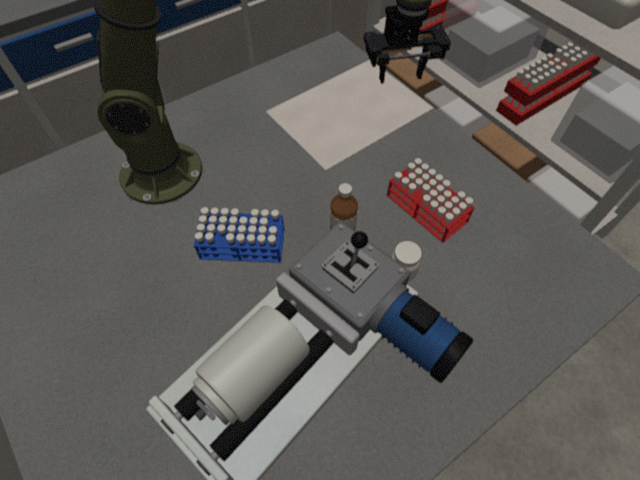

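View pics/side.png

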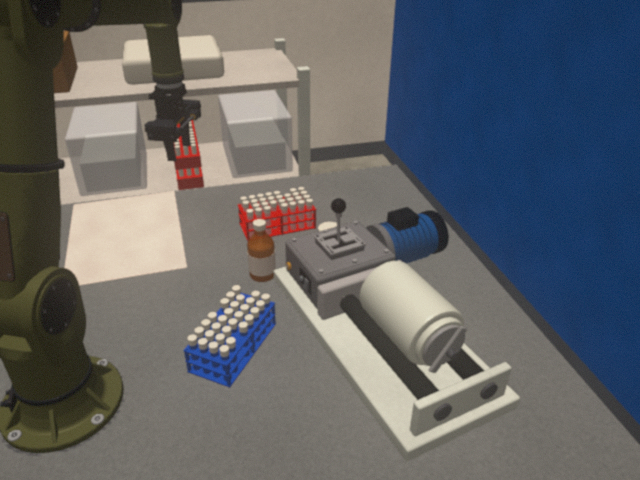

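Scene picture: the knob is at (360,240), the gate plate around (351,266), the motor (blue) at (430,330) and the jar at (250,362). The bottle is at (344,208), the pot at (407,254) and the red rack at (430,198); the blue rack (240,235) and the red racks on the shelf (550,80) are look-alikes. In the side picture the knob is at (338,206). Other black things that could be taken for the knob are the motor's terminal box (420,314), its end cap (452,355), the plinth rollers and the gripper. I choose the ball on the rod above the gate.

```bash
cat > h.py <<'E'
import numpy as np,cv2
from cell import env
def cam(n):
    m=env.camera_model(n);return np.array(m['K']),cv2.Rodrigues(np.array(m['rvec']))[0],np.array(m['tvec']).ravel()
def ray(n,u,v):
    K,R,t=cam(n);return -R.T@t,R.T@np.linalg.inv(K)@np.array([u,v,1.])
def plane(n,u,v,z):
    c,r=ray(n,u,v);return c+r*(z-c[2])/r[2]
def two(a,b):
    (c,r),(e,s)=ray('scene',*a),ray('side',*b);k=np.linalg.lstsq(np.c_[r,-s],e-c,rcond=None)[0]
    p,q=c+r*k[0],e+s*k[1];return (p+q)/2,np.linalg.norm(p-q)
def cloud(n,d):
    K,R,t=cam(n);v,u=np.mgrid[:480,:640];P=np.stack([u,v,np.ones_like(u)],-1)@np.linalg.inv(K).T*d[...,None];return (P-t)@R
def knob(n,p,box):
    x0,y0,x1,y1=box;g=cv2.cvtColor(p,cv2.COLOR_RGB2GRAY)[y0:y1,x0:x1]
    k,l,s,c=cv2.connectedComponentsWithStats((g<45).astype(np.uint8));i=1+np.argmax(s[1:,4]);return c[i]+[x0,y0],s[i]
E
python3 - <<'E'
from h import *
D={n:np.load(f'pics/{n}.npz') for n in('scene','side')}
a,sa=knob('scene',D['scene']['p'],(340,222,380,258));b,sb=knob('side',D['side']['p'],(322,192,356,222))
print(a,sa,b,sb,two(a,b))
for n in D:
    p,d=D[n]['p'],D[n]['d'];P=cloud(n,d);z=P[...,2]
    ok=(d>0)&(P[...,0]>.3)&(P[...,0]<1.1)&(abs(P[...,1])<.6)
    for nm,lo,hi in(('plinth',.034,.05),('casetop',.122,.138),('plate',.145,.156)):
        m=(ok&(z>lo)&(z<hi)).astype(np.uint8)
        m=cv2.morphologyEx(m,cv2.MORPH_OPEN,np.ones((3,3)))
        k,l,s,c=cv2.connectedComponentsWithStats(m)
        for i in 1+np.argsort(-s[1:,4])[:2]:
            q=P[l==i][:,:2].astype(np.float32);print(n,nm,s[i],cv2.minAreaRect(q))
    hsv=cv2.cvtColor(p,cv2.COLOR_RGB2HSV)
    for nm,m in(('pot/cap',ok&(z>.07)&(z<.1)&(hsv[...,1]<60)&(hsv[...,2]>130)),('tall',ok&(z>.14)&(z<.165)),('red',ok&((hsv[...,0]<6)|(hsv[...,0]>174))&(hsv[...,1]>150)&(z>.03))):
        k,l,s,c=cv2.connectedComponentsWithStats(m.astype(np.uint8))
        for i in 1+np.argsort(-s[1:,4])[:3]:
            if s[i,4]>60:q=P[l==i];print(n,nm,s[i],q.mean(0).round(3),q.max(0).round(3))
p=D['scene']['p'];q=cv2.resize(p[180:310,290:430],None,fx=5,fy=4.6,interpolation=2);cv2.imwrite('pics/crop1.png',q[:,:,::-1])
E
```

```text
[359.00458716 239.63761468] [ 11  10  17  17 218] [338.9        206.81666667] [11  9 12 11 60] (array([0.60180532, 0.20199949, 0.22684639]), np.float64(0.005755958104377266))
scene plinth [ 218  331  163  149 6097] ((0.7417223453521729, -0.018400907516479492), (0.07684369385242462, 0.3924863636493683), 9.78730583190918)
scene plinth [ 160  288  122  123 1361] ((0.5529143810272217, -0.09691116213798523), (0.046013619750738144, 0.32023701071739197), 14.666635513305664)
scene casetop [ 289  221  164  152 5674] ((0.6854538321495056, 0.20567822456359863), (0.37347355484962463, 0.17009609937667847), 12.56037712097168)
scene casetop [314 304  16  11  96] ((0.6362054944038391, 0.09073077887296677), (0.033198289573192596, 0.018422413617372513), 39.145484924316406)
scene plate [ 321  241   57   50 1137] ((0.5996220707893372, 0.18677765130996704), (0.08911493420600891, 0.08488881587982178), 12.277873039245605)
scene plate [382 287  25  24 318] ((0.7140878438949585, 0.2142152339220047), (0.0366743765771389, 0.05687166750431061), 13.893881797790527)
scene pot/cap [395 241  26  23 470] [0.622 0.33
[... 1080 characters left out ...]
(0.640047013759613, -0.17186108231544495), (0.03276965767145157, 0.12104413658380508), 48.617130279541016)
side pot/cap [240 187  72  25 750] [0.523 0.511 0.087] [0.613 0.565 0.093]
side pot/cap [216 291  44  50 395] [0.35  0.061 0.087] [0.404 0.129 0.093]
side pot/cap [238 293  32  36 278] [0.384 0.066 0.087] [0.423 0.116 0.091]
side tall [ 359  288  106   72 1205] [ 0.633 -0.144  0.153] [ 0.723 -0.009  0.165]
side tall [314 226  52  32 914] [0.6   0.18  0.149] [0.653 0.235 0.165]
side tall [368 210  75  30 827] [0.774 0.211 0.148] [0.874 0.267 0.165]
side red [261 205  55  23 507] [0.541 0.473 0.049] [0.62  0.515 0.07 ]
side red [238 204  19  28 186] [0.428 0.488 0.052] [0.456 0.553 0.081]
```

View pics/crop1.png

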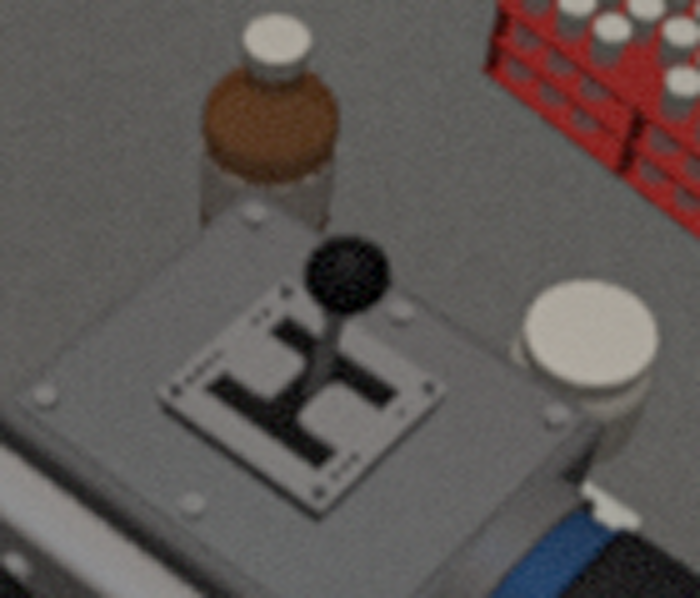

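The crop confirms the choice: the black ball is on the rod, which stands in the neutral channel a little left of the middle. The dots also match, with third gear at the lower right (motor side, jar column). The mill origin is about (0.600, 0.185) with yaw about 12.2°, since plate and plinth agree. The knob is at about x +3 to +5, y +16 mm in the mill frame, so select is about -0.10.

I'll push with closed fingers, tool x along mill +y, and approach on the left of the knob.

drive_tool(moves=[-10.65,-4.3,0,5.24,0,-10.65,-4.3,0,5.24,0,-10.65,-4.3,0,5.24,0,-10.65,-4.3,0,5.24,0,-10.65,-4.3,0,5.24,0], squeeze=10)

```text
time_s: 0.72
tool_pos: [0.4912, 0.3557, 0.2223]
tool_rot: [-180.0, 0.0, 101.9]
force: [0.9, 0.8, -1.3]
grip_width: 0.0448
grasp_force: 0.0
```

drive_tool(moves=[-3.1,1.83,0.38,0,0,-3.1,1.83,0.38,0,0,-3.1,1.83,0.38,0,0,-3.1,1.83,0.38,0,0,-3.1,1.83,0.38,0,0])

```text
time_s: 1.35
tool_pos: [0.5865, 0.2545, 0.2073]
tool_rot: [-180.0, -0.1, 102.4]
force: [0.7, 0.5, -0.1]
grip_width: 0.0013
grasp_force: 0.0
```

```bash
cat > look.py <<'E'
from h import *
import sys
o=env.get_obs();O=np.array([.600,.185]);a=np.radians(12.2);M=np.array([[np.cos(a),np.sin(a)],[-np.sin(a),np.cos(a)]])
print('t',o['time_s'],'tcp mill mm',(M@(np.array(o['tool_pos'][:2])-O)*1e3).round(1),o['tool_pos'][2],o['tool_rot'],o['force'],o['grip_width'])
out=[]
for n,b in(('scene',(250,170,460,330)),('side',(250,130,440,290))):
    p,d=env.read_camera(n);x0,y0,x1,y1=b;out.append(cv2.resize(p[y0:y1,x0:x1],(400,320),interpolation=2))
    np.savez(f'pics/{n}.npz',p=p,d=d)
cv2.imwrite(f'pics/{sys.argv[1]}.png',np.hstack(out)[:,:,::-1])
E
python3 look.py l1
```

```text
t 1.35 tcp mill mm [ 1.5 70.8] 0.2072735614249935 [-1.79954094e+02 -9.63701043e-02  1.02422977e+02] [ 0.65247192  0.52140385 -0.08955235] 0.0012748581021517983
```

View pics/l1.png

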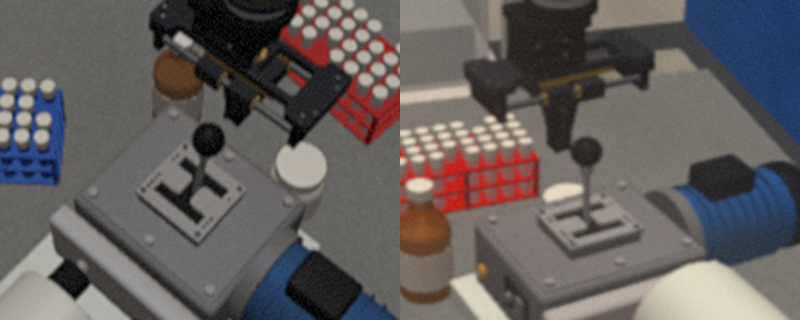

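The closed fingers stand left of the knob, in line with it (scene part: knob (208,138), fingers (240,100)). Now the sideways push.

drive_tool(moves=[-0.5,0.05,0,0,0,-0.9,0.05,0,0,0,-1.3,0.05,0,0,0,-1.6,0.05,0,0,0,-1.85,0.05,0,0,0])

```text
time_s: 2.08
tool_pos: [0.6059, 0.179, 0.2074]
tool_rot: [180.0, -0.0, 102.2]
force: [0.4, 2.5, -0.3]
grip_width: 0.0005
grasp_force: 1.5
```

```bash
python3 look.py l2
```

```text
t 2.075 tcp mill mm [ 4.5 -7.1] 0.20736842269879652 [ 1.79982892e+02 -1.74831928e-02  1.02198184e+02] [ 0.38232367  2.54288742 -0.34771294] 0.0005177740637115644
```

View pics/l2.png

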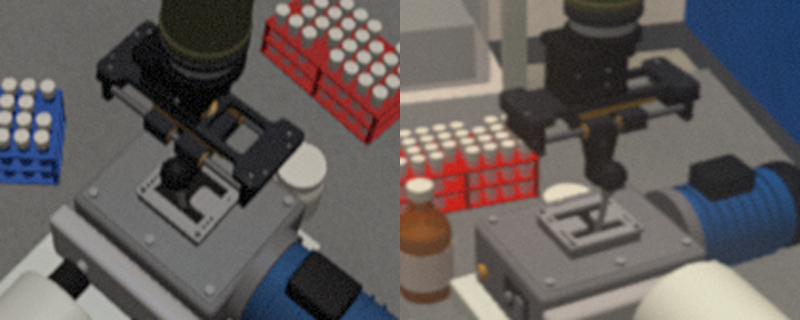

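The knob is against the fingers and has crossed to about y = -33 mm (scene part (178,175)). I'll push about 8 mm more.

drive_tool(moves=[-0.1,-0.03,0,0,0,-0.2,-0.03,0,0,0,-0.22,-0.03,0,0,0,-0.22,-0.03,0,0,0])

```text
time_s: 2.68
tool_pos: [0.6061, 0.1713, 0.207]
tool_rot: [-180.0, -0.0, 102.3]
force: [2.0, 2.9, -2.3]
grip_width: 0.0005
grasp_force: 1.6
```

```bash
python3 look.py l3
```

```text
t 2.675 tcp mill mm [  3.1 -14.7] 0.20700922402313718 [-1.79968512e+02 -7.05548844e-03  1.02256554e+02] [ 1.98419911  2.88522011 -2.33696159] 0.0004890180675213304
```

Tip at y = -14.7 puts the knob at about y = -41 mm, so select is about 0.26. Next I back off left and go round to the robot side of the knob.

drive_tool(moves=[0.8,0,0,0,0,0.8,-0.8,0,0,0,0.8,-1.45,0,0,0,0.2,-1.45,0,0,0,-0.65,-1.45,0,0,0])

```text
time_s: 3.4
tool_pos: [0.5546, 0.1323, 0.2078]
tool_rot: [-180.0, 0.1, 102.3]
force: [0.1, -0.8, -0.0]
grip_width: 0.0004
grasp_force: 0.0
```

```bash
python3 look.py l4
```

```text
t 3.4 tcp mill mm [-55.5 -41.9] 0.20784152141013573 [-1.79968094e+02  6.50753990e-02  1.02325108e+02] [ 0.14118964 -0.84172788 -0.0491594 ] 0.00039251600920135694
```

View pics/l4.png

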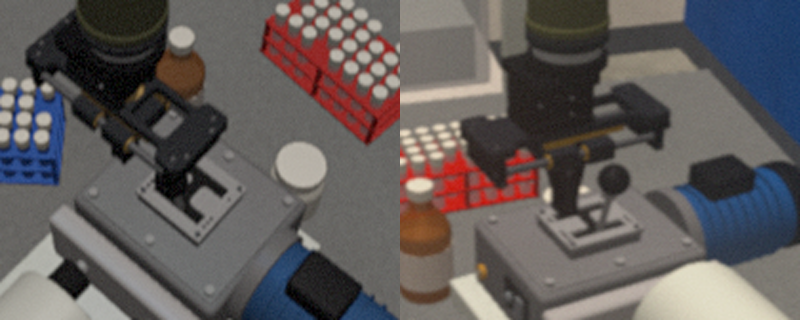

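The knob stands leaning right, at (614,180) in the side part, with the fingers behind it at (567,190). Pushing forward now.

drive_tool(moves=[0,0.4,0,0,0,0,0.7,0,0,0,0,1.0,0,0,0,0,1.3,0,0,0,0,1.55,0,0,0])

```text
time_s: 4.12
tool_pos: [0.6159, 0.1465, 0.207]
tool_rot: [-179.9, 0.0, 102.2]
force: [-3.7, -0.9, -0.3]
grip_width: 0.0007
grasp_force: 1.9
```

```bash
python3 look.py l5
```

```text
t 4.125 tcp mill mm [  7.4 -41. ] 0.20704753366034095 [-1.79907076e+02  6.47720165e-03  1.02233240e+02] [-3.6686824  -0.94025904 -0.32948118] 0.0006876512120536644
```

View pics/l5.png

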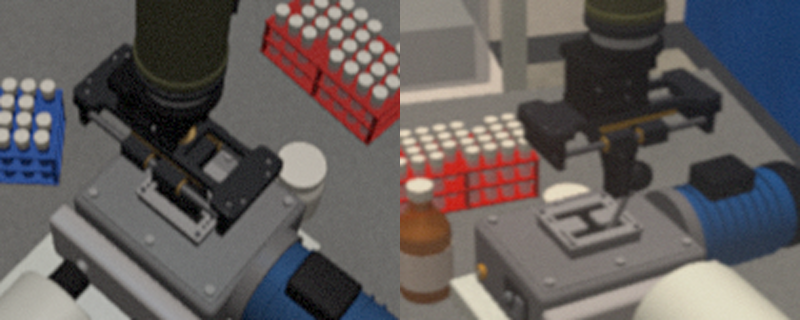

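The lever is entering third: the knob at (634,174) in the side part leans forward, at 3.7 N. I push on gently to the stop, which is about 10 mm further.

drive_tool(moves=[0,0.1,0,0,0,0,0.18,0,0,0,0,0.24,0,0,0,0,0.27,0,0,0,0,0.27,0,0,0])

```text
time_s: 4.85
tool_pos: [0.626, 0.1488, 0.207]
tool_rot: [-180.0, -0.0, 102.2]
force: [-3.3, 0.1, -3.8]
grip_width: 0.0005
grasp_force: 2.0
```

drive_tool(moves=[0,0.04,0,0,0,0,0.06,0,0,0,0,0.06,0,0,0])

```text
time_s: 5.22
tool_pos: [0.6287, 0.1493, 0.2074]
tool_rot: [180.0, -0.0, 102.2]
force: [-4.6, -0.5, -2.2]
grip_width: 0.0005
grasp_force: 2.0
```

drive_tool(moves=[0,-1.0,0,0,0,0,-2.0,0,0,0,0,-3.2,-0.5,0,0,0,-4.0,-1.0,0,0,0,-4.0,-1.0,0,0])

```text
time_s: 5.85
tool_pos: [0.4742, 0.1156, 0.2513]
tool_rot: [179.4, -0.1, 102.2]
force: [0.3, -0.5, -0.1]
grip_width: 0.0006
grasp_force: 0.0
```

```bash
python3 look.py l6; python3 - <<'E'
from h import *
D={n:np.load(f'pics/{n}.npz')['p'] for n in('scene','side')}
b,sb=knob('side',D['side'],(340,205,376,235)); P=plane('side',*b,.218); print(b,sb,P)
E
```

```text
t 5.85 tcp mill mm [-137.7  -41.2] 0.2513426312287601 [ 1.79413093e+02 -1.44977028e-01  1.02213900e+02] [ 0.27715395 -0.54924143 -0.13447582] 0.0006009700571171083
[367.2295082  219.09836066] [21  8 12 11 61] [0.6511935  0.14727742 0.218     ]
```

View pics/l6.png

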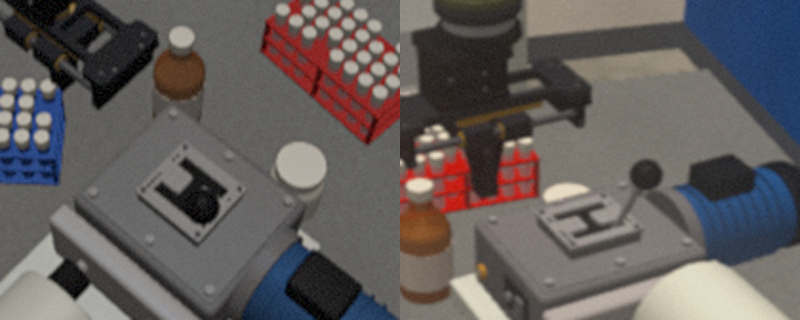

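The lever leans forward and right (side part (646,175)), and the bottle, pot and rack are unmoved. I'll check the knob position across two views before handing in.

```bash
python3 - <<'E'
from h import *
D={n:np.load(f'pics/{n}.npz')['p'] for n in('scene','side')}
b,sb=knob('side',D['side'],(340,205,376,235))
a=np.array([250+205*.525,170+205*.5])
O=np.array([.600,.185]);r=np.radians(12.2);M=np.array([[np.cos(r),np.sin(r)],[-np.sin(r),np.cos(r)]])
P,e=two(a,b);print(P,e,M@(P[:2]-O))
for p in(plane('scene',*a,.216),plane('side',*b,.216)):print(M@(p[:2]-O))
c,rr=plane('side',339,206.8,.229),plane('scene',359,239.6,.229);print('start',M@(c[:2]-O),M@(rr[:2]-O))
E
```

```text
[0.65246561 0.15999654 0.21323514] 0.008313644474929037 [ 0.04599687 -0.03552607]
[ 0.04406464 -0.03295655]
[ 0.04385575 -0.04496886]
start [0.00387357 0.00876716] [0.00404596 0.01789076]
```

The knob's x reads 44 to 46 mm where the stop is at 49, and the force never rose clearly, so the lever may not be fully home. I'll push once more until the stop is felt.

drive_tool(moves=[0,1.3,0.6,0,0,0,2.6,1.0,0,0,0,3.5,1.0,0,0,0,3.9,1.0,0,0,0,4.0,1.0,0,0])

```text
time_s: 6.58
tool_pos: [0.6291, 0.149, 0.2051]
tool_rot: [-179.8, 0.1, 102.2]
force: [-4.0, 0.2, -2.5]
grip_width: 0.0008
grasp_force: 1.9
```

drive_tool(moves=[0,0.05,0,0,0,0,0.1,0,0,0,0,0.1,0,0,0])

```text
time_s: 6.95
tool_pos: [0.6319, 0.1499, 0.2071]
tool_rot: [-179.9, -0.0, 102.2]
force: [-5.2, -0.5, -3.6]
grip_width: 0.0002
grasp_force: 2.1
```

drive_tool(moves=[0,0.05,0,0,0,0,0.1,0,0,0,0,0.1,0,0,0])

```text
time_s: 7.32
tool_pos: [0.6361, 0.151, 0.2073]
tool_rot: [-179.9, -0.0, 102.2]
force: [-4.8, -1.0, -2.5]
grip_width: 0.0003
grasp_force: 2.7
```

drive_tool(moves=[0,0.05,0,0,0,0,0.1,0,0,0,0,0.1,0,0,0])

```text
time_s: 7.7
tool_pos: [0.6388, 0.1516, 0.2067]
tool_rot: [-179.8, -0.0, 102.2]
force: [-8.7, -1.7, -2.5]
grip_width: 0.0002
grasp_force: 4.1
```

The force is climbing (8.7 N) with less travel, so the stop has been reached. Retracting.

drive_tool(moves=[0,-1.0,0,0,0,0,-2.0,0,0,0,0,-3.2,-0.5,0,0,0,-4.2,-1.0,0,0,0,-4.2,-1.0,0,0])

```text
time_s: 8.32
tool_pos: [0.4778, 0.1167, 0.2514]
tool_rot: [179.4, -0.2, 102.2]
force: [1.4, -0.6, 1.2]
grip_width: 0.0007
grasp_force: 0.0
```

```bash
python3 look.py l7; python3 - <<'E'
from h import *
p=np.load('pics/side.npz')['p']
b,sb=knob('side',p,(344,203,382,235));O=np.array([.600,.185]);r=np.radians(12.2);M=np.array([[np.cos(r),np.sin(r)],[-np.sin(r),np.cos(r)]])
print(b,sb,M@(plane('side',*b,.214)[:2]-O))
E
```

```text
t 8.325 tcp mill mm [-133.9  -41. ] 0.25144537204793993 [179.40479557  -0.18251079 102.23419687] [ 1.37108605 -0.58290158  1.22898382] 0.0006843275379508822
[369.34285714 218.77142857] [19 10 13 11 70] [ 0.05042413 -0.04315039]
```

View pics/l7.png

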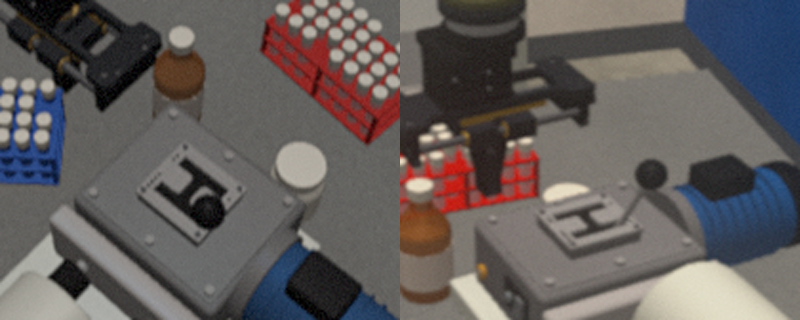

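The knob is now further forward, at x = 50 mm (side part (651,174)), which agrees with the stop. The arm is clear and the loose things stand untouched.

```bash
python3 -c "
from cell import env
print(env.sign_off())"
```

```text
the job is handed in; nothing more can be done
None
```

The lever is in third gear, pushed until the stop was felt (force rose to 8.7 N, knob about 50 mm forward). The bottle, pot and rack look untouched, the arm is clear of the lever, and the job is handed in, though the hand-in gave no verdict.

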